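# Load a coated plate into the exposure drawer

### The arm

A 6-joint arm with a two-finger parallel gripper is mounted at the origin on the work surface. World frame = base frame: x ahead of the robot, y to its left, z up, the work surface at z = 0. Lengths are in m, angles in rad, forces in N, time in s.
With the tool pointing down it reaches from about 0.225 to 0.875 m from the base axis. Payload 3.4 kg.
Tool frame: the origin (TCP) lies at the very end of the fingers, on their centre line; the grasp point (between the pads) lies 19 mm behind it; z points along the fingers, y is the direction in which the jaws open and shut (so a half turn about z gives the same grasp; the last joint's range is limited). The gripper opens to 85 mm and grips with 20 to 120 N. Pads are 22 mm wide; open, the fingers measure 114 mm over their backs; the gripper's body (76 mm by 85 mm) begins 54 mm behind the grasp point. The pads swing forward as they close: fully open they stand 13 mm farther back than shut.
Start: joints at [-1.396, 0.276, 1.505, -0, 1.361, -0.121], TCP at [0.168, -0.55, 0.231] pointing down, gripper open.
Joint ranges: [-2.89, 2.89], [-0.75, 2.08], [0.22, 2.7], [-1.18, 4.32], [0.11, 2.71], [-2.7, 2.7]. Speed limits (rad/s): [2.57, 2.57, 3.14, 3.14, 3.14, 3.14].

### API

Orientations are given as a unit quaternion [w, x, y, z].
In Python, from rig import manip gives the robot as it stands. The module is installed in compiled form; this text tells all that it offers.
- The arm moves only by the tool carry_out, never from a script. Its argument "moves" is one flat list of numbers, 5 for each row, row after row: the opening in per cent of the stroke, from 0 (shut) to 100 (fully open), then the shift along the world's x, y, z in cm, then the turn about the world's z in rad. A call has exactly 10 rows; each row shifts and turns the commanded pose from where the row before left it; what a row does not reach is not made up. A row lasts 1/10 s, in which the tool goes at most 50 mm and 8.59 degrees, less where a joint would pass 70% of its speed; a pose out of reach is approached as far as the arm can. A call is refused whole if a number of a shift passes 5 or a number of a turn 0.15, either way. A call with a gripper value outside its range is refused whole. The fingers move at their own pace and stop on an object; "squeeze" is the grip in N (left out, the last holds). Time passes only in rows, so rows that do not move let the fingers close, or fill a call up. It gives the time, the measured TCP pose, the force and the opening at its end, in the units of the state.
- manip.get_state(): the state, without advancing time (a new reading comes with each control period).
- manip.get_image(name): name is "side" or "top" or "wrist"; returns the picture (420x560x3 uint8, red, green, blue); there is no depth.
- manip.camera_info(name): a dict with "fov_y" (degrees; the focal length in pixels is half the picture's height over the tangent of half this angle, whatever the lens; pixels are square), "cx", "cy" (the principal point, pixels), "rvec" (rotation vector, rad) and "tvec" (3), from world to camera coordinates, as OpenCV has them; the wrist camera has in their place "hand_eye" (4x4, takes a point from camera to tool coordinates, whose origin is the TCP and whose axes are the flange's). Camera axes: x right, y down, z forward; pixel columns grow to the right and rows downward; lengths in m; the calibration is good to about 2 mm. A picture is of the moment at which its call begins: read the wrist's pose just before it. camera_info takes no time and is no camera call.
- manip.sign_off(): hands the job in, once; it reports no verdict.
The state is a dict: "clock": time; "qpos": joint angles; "qd": joint speeds; "effort": joint torques, N m; "position": TCP position; "ee_rot": TCP orientation; "contact_force": force on the tool from outside, world axes, zero at the start; "moment": the same for the moment, N m; "width": finger opening in m.
Only numpy, scipy, OpenCV 4.12 (cv2) and the standard library are available. Lean on these libraries where they do the work, as an engineer would, in place of code of your own. Each camera call takes 0.05 s, during which the arm holds its last target. There are 200 camera calls.

### The job

Take the coated board plate from its bench stand and set it down gently, flat on the two rests between the locating pins of the open exposure drawer, then let go of it and ease the drawer fully shut, without slamming it. Handle the plate by its bare edges only: nothing may touch its coated faces. Leave the can, the spool and the screwdriver where they are.

Things in the scene. Friction and masses are not known exactly. Their poses are not given: they have to be found in the camera images.
- plate: flat metal-core board plate, 110 (its x) by 60 (its y) by 6 mm thick, 0.11 kg, lying level on the stand. Bare aluminium margins, 16 mm at the short ends, 8 mm along the long edges. Origin at the centre of its underside, z up; either way round is the same. Grip it across the 60 mm, at the middle of its long edges, where the sides and the space below are free
- coating: the copper-coloured coating in the middle of the plate's top and underside, 78 mm by 44 mm, 0.3 mm proud of the bare margins; fixed to the plate, same origin and axes. Must not be touched
- stand: fixed bench stand that the plate waits on, dark base 150 (x) by 100 (y) by 6 mm, origin at the centre of its underside. Rests: two cross bars, 22 (x) by 86 mm (y), centred 57 mm before and behind the middle, open between; 8 cone-tipped pins, 12 mm above the bars, enclose the plate's edges near its corners with 3.5 mm play. Bar tops 42 mm above the bench
- unit: fixed grey exposure unit on the bench, a low box 200 mm deep (x), 190 mm wide (y), 75 mm high, with a timer panel on top and a drawer in its front, which faces its -x. Origin at bench level, 120 mm in front (-x) of the box's front face, on its middle line; its x axis points into the unit, the direction in which the drawer shuts
- drawer (a joint): how far the drawer is out (m): 0 = fully shut, at most 0.18; starts well open, slides with about 2 N, stays where left. Inside 138 mm wide (39 mm free beside each long edge of the seated plate), floor 14 mm above the bench, side walls up to 34 mm; front panel 12 mm thick, 184 mm wide, from 8 to 68 mm above the bench, its outer face 84 mm before the seat
- seat (a point): middle of the plate's place in the drawer, on the rests, 42 mm above the bench; moves with the drawer, axes as the unit's. The plate's origin comes here, long side along x. Rests: two cross bars, 22 (x) by 86 mm (y), centred 57 mm before and behind the middle, open between; 8 cone-tipped pins, 12 mm above the bars, enclose the plate's edges near its corners with 3.5 mm play. 
- handle (a point): middle of the drawer's steel bar handle: a level bar 11 mm thick, 110 mm long along y, 50 mm above the bench, 35 mm in front of the drawer's front panel; moves with the drawer, axes as the unit's
- can: drinks can standing upright, 66 mm diameter, 122 mm high, origin at the centre of its base; leave alone
- spool: black spool of solder wire standing on its flange, 68 mm diameter, 55 mm high, origin at the centre of its base; leave alone
- driver: screwdriver lying on the bench, about 200 mm long along its x, handle to -x; leave alone
Things that resemble listed ones, but are neither listed nor needed, are in the scene too. Of the things like the plate, leave any that is green or yellow; of the rest the smaller one is meant.

How it is judged:
By the outcome, as a careful person would: the job done as asked, in the order asked, and still so for the second after the job is handed in, with the robot touching nothing.
It also fails if it takes over 64 s, if anything falls off the work surface, if the arm or the gripper's body presses on something with over 40 N, if the wrist force passes 120 N, or if a joint passes its speed limit or range.

## Working session

There is one attempt and no reset: what is moved stays moved. The work goes in short steps, Python scripts to look and compute and a tool call to move; the robot and the scene stay as the last step left them, time stands still between calls to the robot, and variables do not carry over. Pictures are saved under pics/ and viewed, about 8 in all and at most 12, crops included, and the job is handed in when it is done.

Besides the shell and the picture viewer there is one more tool, called by a JSON object that holds its "name" and its "arguments", one argument or row to a line. carry_out: Moves the arm, as the interface text tells. Its arguments: {"type":"object","properties":{"moves":{"type":"array","items":{"type":"number"}},"squeeze":{"type":"number"}},"required":["moves"]}

```bash
mkdir -p pics
cat > h.py <<'E'
import numpy as np, cv2
from scipy.spatial.transform import Rotation as R
from rig import manip
def cam(n):
    c=manip.camera_info(n); f=210/np.tan(np.radians(c['fov_y'])/2)
    K=np.array([[f,0,c['cx']],[0,f,c['cy']],[0,0,1]])
    if 'hand_eye' in c:
        s=manip.get_state(); q=s['ee_rot']
        T=np.eye(4);T[:3,:3]=R.from_quat([q[1],q[2],q[3],q[0]]).as_matrix();T[:3,3]=s['position']
        W=np.linalg.inv(T@np.array(c['hand_eye'])); return K,W[:3,:3],W[:3,3]
    return K,R.from_rotvec(c['rvec']).as_matrix(),np.array(c['tvec']).ravel()
def ray(C,px):
    K,r,t=C; d=r.T@np.linalg.inv(K)@np.array([px[0],px[1],1.]); return -r.T@t,d
def atz(C,px,z):
    o,d=ray(C,px); return o+d*(z-o[2])/d[2]
def proj(C,P):
    K,r,t=C; p=(r@np.atleast_2d(P).T).T+t; p=(K@p.T).T; return p[:,:2]/p[:,2:]
def tri(Cs,pxs):
    A=np.zeros((3,3));b=np.zeros(3)
    for C,p in zip(Cs,pxs):
        o,d=ray(C,p);d=d/np.linalg.norm(d);M=np.eye(3)-np.outer(d,d);A+=M;b+=M@o
    return np.linalg.solve(A,b)
def save(n,f):
    C=cam(n); im=manip.get_image(n); cv2.imwrite('pics/'+f,im[:,:,::-1]); return C,im
E
python3 - <<'E'
from h import *
for n in ('top','side','wrist'):
    C,_=save(n,n+'0.png'); print(n,C[0][0,0],-C[1].T@C[2])
    print(manip.camera_info(n))
print(manip.get_state())
E
```

```text
top 435.6122478604702 [ 0.30398755 -0.0029217   1.32351851]
{'fov_y': 51.47558240095462, 'cx': 285.9785735973639, 'cy': 208.54612525883692, 'rvec': array([ 2.09620673, -2.13077536,  0.22261542]), 'tvec': array([5.91887436e-04, 5.69627840e-01, 1.23273759e+00])}
side 476.7258415019195 [0.05558944 0.84418151 0.70267782]
{'fov_y': 47.54743896516516, 'cx': 271.73527682440067, 'cy': 213.53801818536482, 'rvec': array([ 0.71364857, -2.45118003,  1.33890758]), 'tvec': array([0.49090754, 0.22240243, 0.95866348])}
wrist 304.0658055747339 [ 0.23237359 -0.53008401  0.37220414]
{'fov_y': 69.26101823994122, 'cx': 276.82509243575845, 'cy': 209.00220200341008, 'hand_eye': array([[-3.92243089e-05, -9.63695072e-01, -2.67005254e-01,
         6.77452934e-02],
       [ 9.99999983e-01, -8.55780494e-05,  1.61969982e-04,
         1.65183937e-05],
       [-1.78939463e-04, -2.67005244e-01,  9.63695060e-01,
        -1.41661814e-01],
       [ 0.00000000e+00,  0.00000000e+00,  0.00000000e+00,
         1.00000000e+00]])}
{'clock': 0.15, 'qpos': array([-1.39600122e+00,  2.76444675e-01,  1.50584591e+00,  2.99504238e-05,
        1.36074888e+00, -1.21025487e-01]), 'qd': array([-0.00101799, -0.00219542, -0.00367903,  0.00040133, -0.00072246,
       -0.0008399 ]), 'effort': array([ 1.56747788e-03, -4.17145014e+01, -2.46032435e+01, -1.70176181e-04,
        7.63208169e-03, -1.67542601e-05]), 'position': array([ 0.16754556, -0.54961677,  0.23063991]), 'ee_rot': array([-7.23535524e-04,  9.89081403e-01,  1.47368430e-01, -4.80769796e-06]), 'contact_force': array([-0.26877427,  0.693796  ,  0.09907965]), 'moment': array([-0.01407716,  0.00180404,  0.01042307]), 'width': 0.08530483510066357}
```

View pics/top0.png

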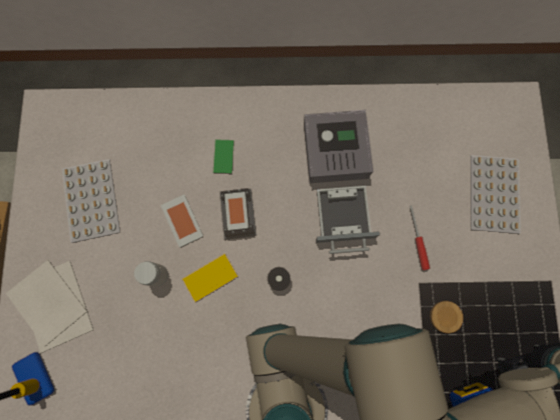

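View pics/side0.png

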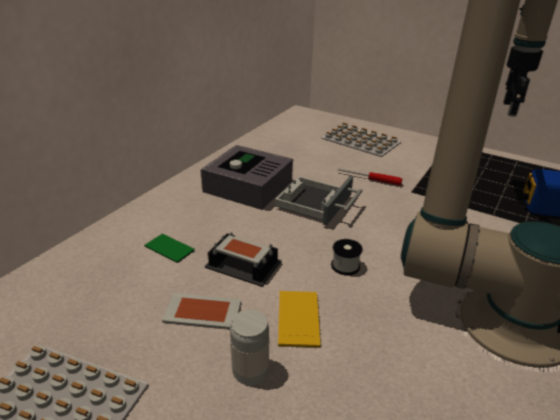

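Candidates in the top view:
- White plate with a copper centre on the dark stand at (236,212).
- Larger loose copper board at (181,221).
- Green board at (224,156).
- Yellow board at (211,278).

I choose the one on the stand, since it is the smaller of the copper ones. The drawer's cross bars are at (342,193) and (342,229), and its handle is at (349,252). I'll check the choice with a close crop.

Run:
```python
from h import *
C=cam('top'); im=cv2.imread('pics/top0.png')
a=cv2.resize(im[170:260,150:270],None,fx=5,fy=5,interpolation=cv2.INTER_CUBIC)
b=cv2.resize(im[175:265,305:385],None,fx=5,fy=5,interpolation=cv2.INTER_CUBIC)
cv2.imwrite('pics/crop1.png',cv2.resize(np.hstack([a,b]),None,fx=.79,fy=.79))
for n,p,z in (('plate',(236,212),.048),('decoy',(181,221),.01),('barF',(342,193),.042),('barN',(342,229),.042),('handle',(349,252),.05),('can',(147,272),.122),('spool',(279,280),.055)): print(n,atz(C,p,z).round(3))
```

```text
plate [0.564 0.141 0.048]
decoy [0.546 0.313 0.01 ]
barF [ 0.619 -0.179  0.042]
barN [ 0.508 -0.175  0.042]
handle [ 0.439 -0.191  0.05 ]
can [0.385 0.374 0.122]
spool [0.361 0.015 0.055]
```

View pics/crop1.png

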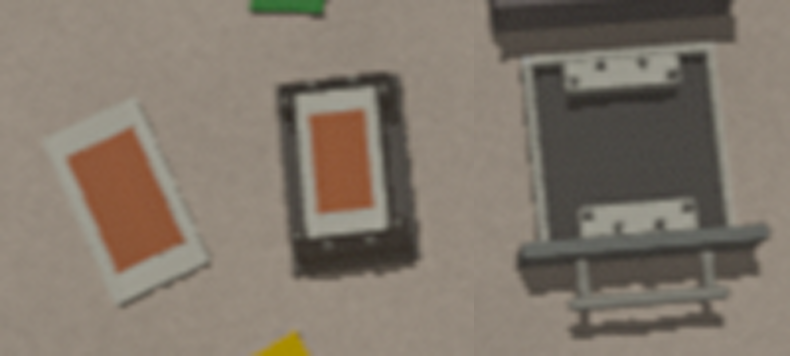

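The crop confirms it. The stand's plate, at crop (340,160), sits between pins and is smaller than the loose board at (125,200). The drawer bars are at crop (622,72) and (638,217). Next I move the wrist camera over the drawer.

{"name": "carry_out", "arguments": {
  "moves": [100,3.5,3.5,0.2,-0.033,100,3.5,3.5,0.2,-0.033,100,3.5,3.5,0.2,-0.033,100,3.5,3.5,0.2,-0.033,100,3.5,3.5,0.2,-0.033,100,3.5,3.5,0.2,-0.033,100,3.5,3.5,0.2,-0.033,100,3.5,3.5,0.2,-0.033,100,3.5,3.5,0.2,-0.033,100,3.5,3.5,0.2,-0.033]
}}

```text
clock: 1.15
position: [0.5186, -0.1983, 0.2513]
ee_rot: [0.0, 1.0, -0.018, -0.0]
contact_force: [-0.2, -1.3, 1.0]
width: 0.0854
```

Run:
```python
from h import *
import pickle
C,_=save('wrist','w1.png'); pickle.dump(C,open('w1.pkl','wb')); s=manip.get_state(); print(s['position'],s['clock'])
```

```text
[ 0.52450318 -0.19221192  0.25141504] 1.2
```

{"name": "carry_out", "arguments": {
  "moves": [100,0.3,4.5,0,0.01,100,0.3,4.5,0,0.01,100,0.3,4.5,0,0.01,100,0.3,4.5,0,0.01,100,0,4.5,0,0.01,100,0,4.5,0,0.01,100,0,1,0,0,100,0,0,0,0,100,0,0,0,0,100,0,0,0,0]
}}

```text
clock: 2.2
position: [0.5297, 0.0783, 0.2512]
ee_rot: [0.0, 1.0, 0.012, -0.0]
contact_force: [0.1, 0.4, 0.1]
width: 0.0855
```

Run:
```python
from h import *
import pickle
C,_=save('wrist','w2.png'); pickle.dump(C,open('w2.pkl','wb')); s=manip.get_state(); print(s['position'],s['clock'],s['contact_force'])
a=cv2.imread('pics/w1.png');b=cv2.imread('pics/w2.png')
print(proj(pickle.load(open('w1.pkl','rb')),[[.564,.141,.048],[.564,-.177,.042]]),proj(C,[[.564,.141,.048],[.564,-.177,.042]]))
```

```text
[0.52974653 0.07832153 0.25123106] 2.25 [-0.38062447  0.70983723  0.23220596]
[[-26.52390791 156.53097717]
 [256.57006336 145.94649762]] [[221.49546646 154.26795378]
 [499.84737636 160.48819458]]
```

View pics/w2.png

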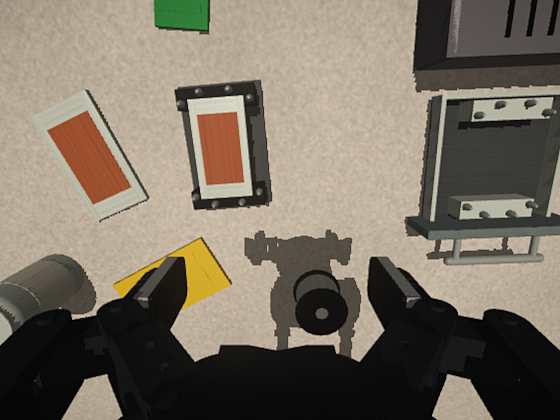

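View pics/w1.png

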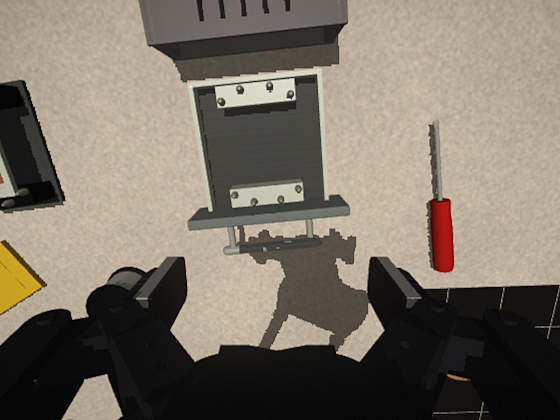

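In w2 the plate is on its stand at (221,150), the drawer bars are at (511,107) and (493,207), and the cone pins are visible. In w1 the drawer bars are at (256,92) and (267,194), with the pin tips visible around them. The way to both is clear. Now I measure.

```bash
cat > m.py <<'E'
from h import *
import pickle
def coat(im,near):
    hsv=cv2.cvtColor(im,cv2.COLOR_BGR2HSV); m=((hsv[...,0]<14)&(hsv[...,1]>130)&(hsv[...,2]>60)).astype(np.uint8)
    cs,_=cv2.findContours(m,cv2.RETR_EXTERNAL,cv2.CHAIN_APPROX_NONE)
    cs=[c for c in cs if cv2.contourArea(c)>150]
    c=min(cs,key=lambda c:np.linalg.norm(c.reshape(-1,2).mean(0)-near)); M=cv2.moments(c)
    q=c
    for e in np.arange(.02,.12,.01):
        q=cv2.approxPolyDP(cv2.convexHull(c),e*cv2.arcLength(c,True),True)
        if len(q)<=4: break
    return np.array([M['m10']/M['m00'],M['m01']/M['m00']]),q.reshape(-1,2).astype(float),cv2.contourArea(c)
def pose(C,q,z):
    P=np.array([atz(C,p,z)[:2] for p in q]).astype(np.float32); r=cv2.minAreaRect(P); b=cv2.boxPoints(r)
    e=[b[1]-b[0],b[2]-b[1]]; l=max(e,key=np.linalg.norm); l=l if l[0]>0 else -l
    return r[0],sorted(r[1]),np.arctan2(l[1],l[0])
E
python3 - <<'E'
from m import *
C2=pickle.load(open('w2.pkl','rb'));C1=pickle.load(open('w1.pkl','rb'));Ct=cam('top')
c2,q2,_=coat(cv2.imread('pics/w2.png'),(221,150)); ct,qt,_=coat(cv2.imread('pics/top0.png'),(236,210))
print(c2,ct,tri([C2,Ct],[c2,ct])); print(pose(C2,q2,.0483),pose(Ct,qt,.0483))
a=[(222,102),(241,90),(269,87),(291,94),(235,199),(254,203),(281,200),(298,188)]
b=[(479,115),(501,104),(528,103),(548,112),(467,207),(485,215),(511,214),(530,205)]
T=np.array([tri([C1,C2],[p,q]) for p,q in zip(a,b)]); print(T.round(4)); print(T.mean(0))
for C,pp in ((C1,a),(C2,b)):
    Z=np.array([atz(C,p,.054) for p in pp]); f=Z[:4].mean(0)-Z[4:].mean(0); print(Z.mean(0),np.arctan2(f[1],f[0]),Z[:4].mean(0)-Z[4:].mean(0))
E
```

```text
[220.61749372 147.79326768] [235.90298507 210.48196517] [0.57033189 0.14259402 0.03969878]
((0.5698694586753845, 0.14132258296012878), [0.04244695231318474, 0.07605660706758499], np.float32(0.105272785)) ((0.568958580493927, 0.1419280767440796), [0.035652078688144684, 0.0710015520453453], np.float32(0.13113381))
[[ 0.6126 -0.1421  0.0434]
 [ 0.6243 -0.1635  0.0436]
 [ 0.6263 -0.1937  0.0423]
 [ 0.6179 -0.2172  0.0434]
 [ 0.5062 -0.1486  0.0444]
 [ 0.4991 -0.1708  0.0459]
 [ 0.501  -0.2026  0.0444]
 [ 0.5135 -0.2229  0.0439]]
[ 0.56260599 -0.18268275  0.04390473]
[ 0.56264106 -0.1831634   0.054     ] 0.06042477076693627 [0.11232886 0.00679572 0.        ]
[ 0.56402281 -0.17504529  0.054     ] 0.0697474559645754 [0.11189994 0.00781742 0.        ]
```

{"name": "carry_out", "arguments": {
  "moves": [100,0.3,2.1,-1.5,0.027,100,0.3,2.1,-1.5,0.027,100,0.3,2.1,-1.5,0.027,100,0,0,0,0,100,0,0,0,0,100,0,0,0,0,100,0,0,0,0,100,0,0,0,0,100,0,0,0,0,100,0,0,0,0]
}}

```text
clock: 3.25
position: [0.5387, 0.1427, 0.2066]
ee_rot: [0.0, 0.999, 0.053, 0.0]
contact_force: [-0.1, 0.1, -0.1]
width: 0.0859
```

Run:
```python
from m import *
C,_=save('wrist','w3.png'); pickle.dump(C,open('w3.pkl','wb')); C2=pickle.load(open('w2.pkl','rb'));Ct=cam('top')
c2,q2,_=coat(cv2.imread('pics/w2.png'),(221,150))
c3,q3,a=coat(cv2.imread('pics/w3.png'),proj(C,[[.569,.142,.048]])[0])
print(c3,a,q3.tolist(),tri([C2,C],[c2,c3])); print(pose(C,q3,.0483)); print(manip.get_state()['position'])
```

```text
[281.22456784 162.10891846] 3268.5 [[304.0, 124.0], [301.0, 202.0], [260.0, 201.0], [260.0, 123.0]] [0.57122697 0.14183182 0.04767974]
((0.5697284936904907, 0.14165198802947998), [0.04180115461349487, 0.07665657252073288], np.float32(0.09033321))
[0.53863913 0.14281467 0.20649234]
```

View pics/w3.png

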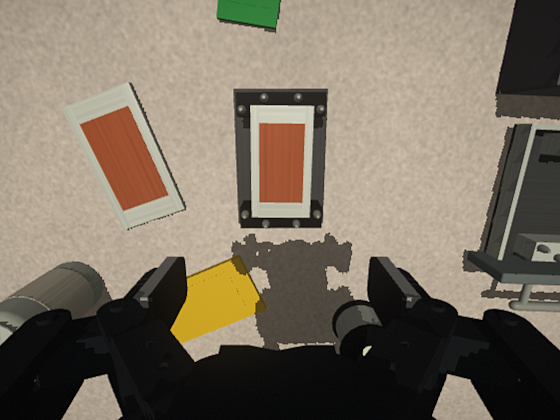

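w3 shows the plate centred at (281,162) and the sides of its long edges free. The wrist views put the coating at z 0.0477, matching the 0.048 in the text, and its centre at (0.5705, 0.1418) with yaw about 0.1. I go down around it.

{"name": "carry_out", "arguments": {
  "moves": [100,0.8,0,-2.6,0,100,0.8,0,-2.6,0,100,0.8,-0.1,-2.6,0,100,0.8,0,-2.6,0,100,0,0,-2.6,0,100,0,0,-1.4,0,100,0,0,-1.4,0,100,0,0,-1.4,0,100,0,0,-1.4,0,100,0,0,0,0],
  "squeeze": 30
}}

```text
clock: 4.3
position: [0.5691, 0.1418, 0.0185]
ee_rot: [0.0, 0.999, 0.053, -0.002]
contact_force: [-1.0, -0.4, 0.1]
width: 0.0855
```

{"name": "carry_out", "arguments": {
  "moves": [65,0,0,0,0,60,0,0,0,0,50,0,0,0,0,50,0,0,0,0,50,0,0,0,0,50,0,0,0,0,50,0,0,0,0,50,0,0,0,0,50,0,0,0,0,50,0,0,0,0]
}}

```text
clock: 5.3
position: [0.5714, 0.1421, 0.0214]
ee_rot: [-0.0, 0.999, 0.053, 0.001]
contact_force: [-0.0, -0.1, 6.7]
width: 0.0592
```

Run:
```python
from h import *
C,im=save('wrist','w4.png'); S,im2=save('side','s4.png')
cv2.imwrite('pics/v4.png',np.hstack([im[60:420],cv2.resize(im2[200:300,180:313],(480,360),interpolation=cv2.INTER_CUBIC)])[:,::1,::-1][:, -800:])
```

```text
(no output)
```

View pics/v4.png

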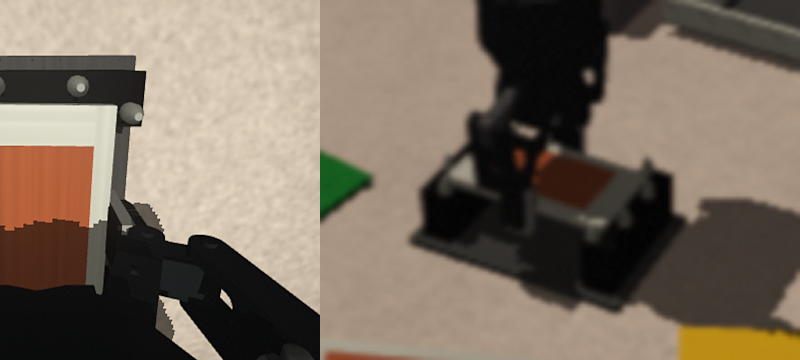

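The plate is gripped (width 59.2 mm) with the pads on the edges only. The 6.7 N is the pads' swing pressing the plate on its rests. I lift slowly, then go and view the drawer from two sides.

{"name": "carry_out", "arguments": {
  "moves": [50,0,0,0.3,0,50,0,0,0.5,0,50,0,0,0.7,0,50,0,0,1.5,0,50,0,0,2,0,50,0,0,3,0,50,0,0,3,0,50,0,0,3,0,50,0,0,3,0,50,0,0,1,0]
}}

```text
clock: 6.4
position: [0.5722, 0.1422, 0.2041]
ee_rot: [-0.0, 0.999, 0.053, 0.003]
contact_force: [1.0, 0.6, -1.3]
width: 0.0592
```

{"name": "carry_out", "arguments": {
  "moves": [50,-0.5,-2,0,-0.005,50,-0.5,-3,0,-0.005,50,-0.5,-4,0,-0.005,50,-0.5,-4,0,-0.005,50,-0.5,-4,0,-0.005,50,-0.5,-3,0,-0.005,50,0,-1,0,0,50,0,0,0,0,50,0,0,0,0,50,0,0,0,0]
}}

```text
clock: 7.4
position: [0.5406, -0.0667, 0.2001]
ee_rot: [-0.0, 0.999, 0.039, -0.0]
contact_force: [-0.1, 0.9, -1.4]
width: 0.0594
```

Run:
```python
from m import *
C,_=save('wrist','w5.png'); pickle.dump(C,open('w5.pkl','wb')); s=manip.get_state(); print(s['position'],s['ee_rot'],s['width'],s['contact_force'])
```

```text
[ 0.54069981 -0.06664988  0.20015487] [-2.97708552e-04  9.99230090e-01  3.92316767e-02 -1.20617222e-04] 0.059449259399097315 [ 0.60295383  0.33423273 -0.24977329]
```

{"name": "carry_out", "arguments": {
  "moves": [50,0,-2,0,-0.005,50,0,-3,0,-0.005,50,0,-4,0,0,50,0,-4,0,0,50,0,-4,0,0,50,0,-2,0,0,50,0,-1,0,0,50,0,0,0,0,50,0,0,0,0,50,0,0,0,0]
}}

```text
clock: 8.45
position: [0.5407, -0.2662, 0.2004]
ee_rot: [-0.0, 0.999, 0.034, -0.0]
contact_force: [0.1, 0.9, -1.0]
width: 0.0592
```

Run:
```python
from m import *
C,b=save('wrist','w6.png'); pickle.dump(C,open('w6.pkl','wb')); s=manip.get_state(); print(s['position'],s['ee_rot'],s['width'],s['contact_force'])
C5=pickle.load(open('w5.pkl','rb')); a=cv2.imread('pics/w5.png'); b=b[:,:,::-1]
P=[[.563,-.179,.048]]; out=[]
for n,c,i in (('w5',C5,a),('w6',C,b)):
    u,v=proj(c,P)[0]; x=int(np.clip(u-110,0,340)); y=int(np.clip(v-150,0,120)); print(n,u,v,x,y); i=i[y:y+300,x:x+220]; i=cv2.copyMakeBorder(i,0,0,0,220-i.shape[1],cv2.BORDER_CONSTANT); out.append(i)
cv2.imwrite('pics/v6.png',cv2.resize(np.hstack(out),(800,545),interpolation=cv2.INTER_CUBIC))
```

```text
[ 0.54071992 -0.26639878  0.20045163] [-2.81836663e-04  9.99413108e-01  3.42543264e-02 -2.69697485e-05] 0.059124931234125114 [ 0.35063252 -1.06661974 -0.44552455]
w5 393.2069447518369 182.21831138096513 283 32
w6 188.53250698844266 167.16759899093825 78 17
```

View pics/v6.png

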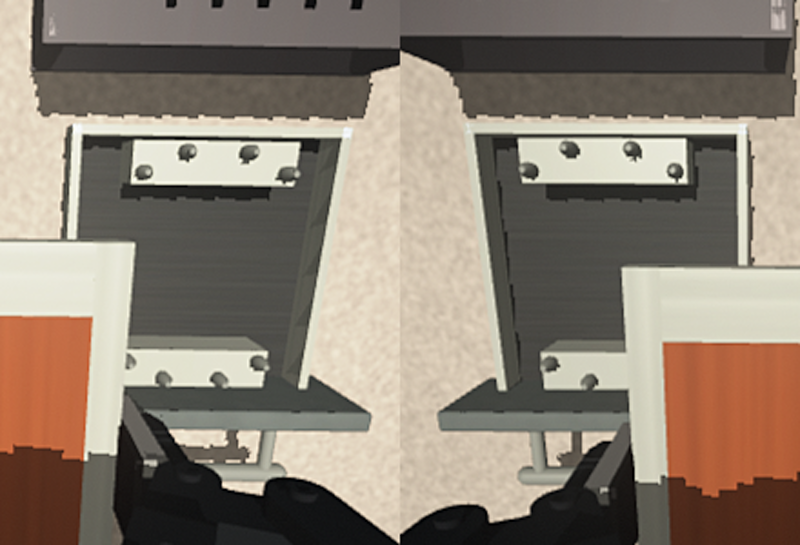

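Run:
```python
from m import *
C5=pickle.load(open('w5.pkl','rb'));C6=pickle.load(open('w6.pkl','rb')); k=220*2/800
A=lambda L:np.array(L)*k+[283,32]
B=lambda L:(np.array(L)-[400,0])*k+[78,17]
a=A([(133,140),(299,141),(131,185),(297,186)]); b=B([(518,138),(686,139),(520,185),(689,183)])
T=np.array([tri([C5,C6],[p,q]) for p,q in zip(a,b)]); print('bar',T.round(4),T.mean(0))
p=A([(143,170),(187,150),(250,151),(289,174)]);q=B([(529,169),(569,147),(633,148),(676,170)])
T=np.array([tri([C5,C6],[x,y]) for x,y in zip(p,q)]); print('pin',T.round(4),T.mean(0))
# at nominal heights
fa=[np.array([atz(C5,x,.042) for x in a]),np.array([atz(C6,x,.042) for x in b])]
for f in fa: print('far bar ctr',f.mean(0).round(4),'yaw',[np.arctan2(*(e[:2]*[-1,1])) if 0 else np.arctan2(e[0],-e[1]) for e in (f[1]-f[0],f[3]-f[2])], 'len',np.linalg.norm(f[1]-f[0]))
print('near R',[atz(C5,x,.042).round(4) for x in A([(264,349),(267,387)])])
print('near L',[atz(C6,x,.042).round(4) for x in B([(541,352),(543,388)])])
# plate in hand
for n,C in (('w5',C5),('w6',C6)):
    im=cv2.imread(f'pics/{n}.png'); s=manip.get_state()
    hsv=cv2.cvtColor(im,cv2.COLOR_BGR2HSV); m=(hsv[...,0]<14)&(hsv[...,1]>130)&(hsv[...,2]>60)
    ys,xs=np.nonzero(m); y0=np.percentile(ys,1); L=[];Rr=[]
    for y in range(int(y0)+6,int(y0)+50):
        c=np.nonzero(m[y])[0]; c=c[(c>180)&(c<380)]; L.append((c.min()-.5,y)); Rr.append((c.max()+.5,y))
    cc=np.arange(int(np.median([l[0] for l in L]))+5,int(np.median([l[0] for l in Rr]))-5); top=[(c,np.nonzero(m[:,c])[0].min()-.5) for c in cc]
    pos=np.array([.5407,-.0666 if n=='w5' else -.2664,.2003]); z=pos[2]+.0269
    g=lambda Q:np.array([atz(C,x,z)[:2] for x in Q])-pos[:2]
    l,r,t=g(L),g(Rr),g(top); d=lambda P:np.polyfit(P[:,0],P[:,1],1)
    print(n,'sides slope/int',d(l),d(r),'top',t.mean(0),np.polyfit(t[:,1],t[:,0],1)[0])
```

```text
bar [[ 0.6283 -0.1348  0.0398]
 [ 0.6341 -0.2208  0.0397]
 [ 0.6054 -0.1362  0.0433]
 [ 0.6121 -0.2235  0.0425]] [ 0.61996544 -0.17883877  0.04131692]
pin [[ 0.6135 -0.1413  0.0435]
 [ 0.6254 -0.1622  0.0439]
 [ 0.6273 -0.1947  0.0438]
 [ 0.6178 -0.2169  0.0445]] [ 0.6210088  -0.17875742  0.04393816]
far bar ctr [ 0.62   -0.1785  0.042 ] yaw [np.float64(0.07238314282542942), np.float64(0.07232710592658179)] len 0.08559446642398617
far bar ctr [ 0.6197 -0.179   0.042 ] yaw [np.float64(0.06276066070284723), np.float64(0.07974706042049592)] len 0.08558776397431034
near R [array([ 0.5216, -0.2254,  0.042 ]), array([ 0.4988, -0.2321,  0.042 ])]
near L [array([ 0.5151, -0.1431,  0.042 ]), array([ 0.4936, -0.1435,  0.042 ])]
w5 sides slope/int [0.07269664 0.02138304] [ 0.07074575 -0.02183069] top [0.0371386 0.0029166] -0.06475830179954026
w6 sides slope/int [0.06299642 0.02167776] [ 0.06093598 -0.02163267] top [0.03713886 0.00280193] -0.05580572113620196
```

The bar tops triangulate to z 0.041 (text says 0.042). Seat is at (0.5633, −0.1825), yaw 0.068. The plate sits in the hand at (−1.5, +0.4) mm from the TCP, so the TCP target is (0.5648, −0.1829). I go above it and check.

{"name": "carry_out", "arguments": {
  "moves": [50,0.3,1,0,0,50,0.6,2,0,0,50,0.6,2,0,0.006,50,0.6,2,0,0,50,0.3,1.3,-2,0,50,0,0,-4,0,50,0,0,-4,0,50,0,0,-3,0,50,0,0,-1.5,0,50,0,0,-1,0]
}}

```text
clock: 9.5
position: [0.5639, -0.1834, 0.0438]
ee_rot: [-0.001, 0.999, 0.037, -0.001]
contact_force: [-0.5, -0.3, -0.8]
width: 0.0593
```

{"name": "carry_out", "arguments": {
  "moves": [50,0,0,0,0,50,0,0,0,0,50,0,0,0,0,50,0,0,0,0,50,0,0,0,0,50,0,0,0,0,50,0,0,0,0,50,0,0,0,0,50,0,0,0,0,50,0,0,0,0]
}}

```text
clock: 10.5
position: [0.5646, -0.1851, 0.0453]
ee_rot: [0.0, 0.999, 0.036, -0.0]
contact_force: [0.0, -0.4, -0.6]
width: 0.0592
```

Run:
```python
from m import *
C,b=save('wrist','w7.png'); pickle.dump(C,open('w7.pkl','wb')); s=manip.get_state(); print(s['position'],s['ee_rot'],s['width'],s['contact_force'])
cv2.imwrite('pics/v7.png',cv2.resize(b[20:300,90:470,::-1],(798,588),interpolation=cv2.INTER_CUBIC))
```

```text
[ 0.56455716 -0.18504318  0.04525467] [-6.32882175e-06  9.99338996e-01  3.63533123e-02 -8.37744681e-05] 0.05906601329447184 [ 0.20115317  0.63612739 -1.37879147]
```

View pics/v7.png

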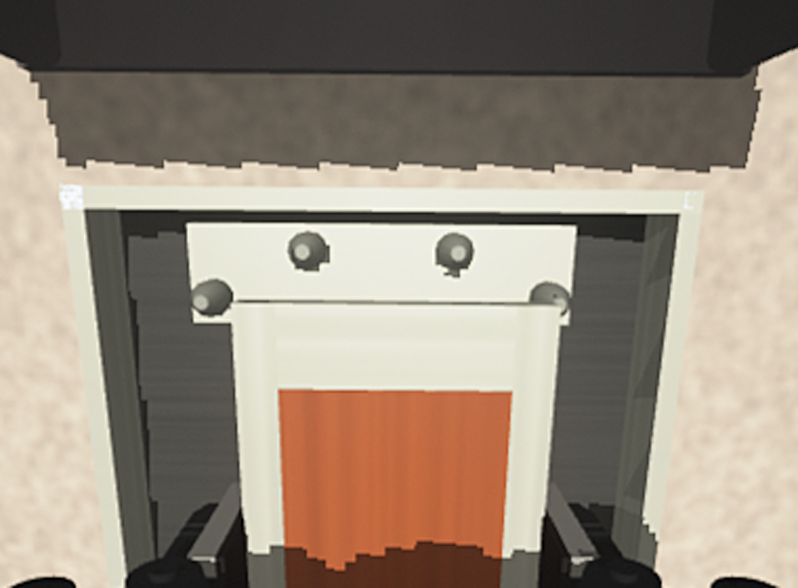

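In v7 the plate's far edge is at columns 233–560 (middle 396), while the pins' middle is at 380. So the plate is about 3 mm too far to −y. I'll work out the correction in both axes.

Run:
```python
from m import *
C=pickle.load(open('w7.pkl','rb')); f=lambda p:np.array(p)/2.1+[90,20]
yaw=.068; ux=np.array([np.cos(yaw),np.sin(yaw)]);uy=np.array([-ux[1],ux[0]])
g=lambda p,z:(lambda d:np.array([d@ux,d@uy])*1e3)(atz(C,f(p),z)[:2]-np.array([.5646,-.1850]))
for n,p,z in (('plateL',(233,303),.0453+.0266),('plateR',(560,304),.0453+.0266),('barTL',(187,223),.042),('barTR',(576,227),.042),('pin',(301,251),.054),('pin',(458,253),.054),('sp',(206,300),.054),('sp',(557,298),.054)): print(n,g(p,z).round(2))
```

```text
plateL [53.23 28.78]
plateR [ 53.33 -29.98]
barTL [66.89 45.2 ]
barTR [ 66.44 -40.08]
pin [61.58 18.75]
pin [ 61.33 -13.16]
sp [51.57 38.78]
sp [ 52.32 -33.97]
```

{"name": "carry_out", "arguments": {
  "moves": [50,0,0.16,0,0,50,0.02,0.16,0,0,50,0,0,0,0,50,0,0,0,0,50,0,0,0,0,50,0,0,0,0,50,0,0,0,0,50,0,0,0,0,50,0,0,0,0,50,0,0,0,0]
}}

```text
clock: 11.55
position: [0.5648, -0.1818, 0.0453]
ee_rot: [0.0, 0.999, 0.036, -0.0]
contact_force: [1.0, -0.5, -0.1]
width: 0.0591
```

{"name": "carry_out", "arguments": {
  "moves": [50,0,0,-0.3,0,50,0,0,-0.3,0,50,0,0,-0.3,0,50,0,0,-0.3,0,50,0,0,-0.2,0,50,0,0,-0.2,0,50,0,0,-0.2,0,50,0,0,-0.2,0,50,0,0,0,0,50,0,0,0,0]
}}

```text
clock: 12.55
position: [0.5648, -0.1819, 0.0253]
ee_rot: [0.0, 0.999, 0.036, -0.0]
contact_force: [0.4, 0.5, -0.8]
width: 0.0593
```

{"name": "carry_out", "arguments": {
  "moves": [50,0,0,-0.03,0,50,0,0,-0.03,0,50,0,0,-0.03,0,50,0,0,-0.03,0,50,0,0,-0.03,0,50,0,0,-0.03,0,50,0,0,-0.03,0,50,0,0,0,0,50,0,0,0,0,50,0,0,0,0]
}}

```text
clock: 13.55
position: [0.5648, -0.1818, 0.0233]
ee_rot: [0.0, 0.999, 0.036, 0.0]
contact_force: [-1.1, -0.1, 0.2]
width: 0.0598
```

{"name": "carry_out", "arguments": {
  "moves": [50,0,0,-0.02,0,50,0,0,-0.02,0,50,0,0,-0.02,0,50,0,0,-0.02,0,50,0,0,-0.02,0,50,0,0,-0.02,0,50,0,0,-0.02,0,50,0,0,0,0,50,0,0,0,0,50,0,0,0,0]
}}

```text
clock: 14.55
position: [0.5648, -0.1819, 0.0218]
ee_rot: [0.0, 0.999, 0.036, -0.0]
contact_force: [0.1, 0.9, -0.8]
width: 0.0594
```

{"name": "carry_out", "arguments": {
  "moves": [50,0,0,-0.02,0,50,0,0,-0.02,0,50,0,0,-0.02,0,50,0,0,-0.02,0,50,0,0,0,0,50,0,0,0,0,50,0,0,0,0,50,0,0,0,0,50,0,0,0,0,50,0,0,0,0]
}}

```text
clock: 15.55
position: [0.5649, -0.1819, 0.0214]
ee_rot: [0.0, 0.999, 0.036, 0.0]
contact_force: [-1.7, 0.6, 5.3]
width: 0.0595
```

Contact is at z 0.0214 with 5.3 N, the same height as at the grasp. I release slowly.

{"name": "carry_out", "arguments": {
  "moves": [68,0,0,0.03,0,70,0,0,0.02,0,71,0,0,0,0,72,0,0,0,0,74,0,0,0,0,77,0,0,0,0,80,0,0,0,0,84,0,0,0,0,90,0,0,0,0,94,0,0,0,0]
}}

```text
clock: 16.55
position: [0.5648, -0.1819, 0.0215]
ee_rot: [0.0, 0.999, 0.036, 0.0]
contact_force: [0.4, 0.6, -0.1]
width: 0.0802
```

{"name": "carry_out", "arguments": {
  "moves": [94,0,0,0,0,94,0,0,0,0,94,0,0,0.5,0,94,0,0,1,0,94,0,0,2,0,94,0,0,2,0,94,0,0,2,0,94,0,0,3,0,94,0,0,3,0,94,0,0,1.5,0]
}}

```text
clock: 17.55
position: [0.5661, -0.1824, 0.1756]
ee_rot: [0.001, 0.999, 0.036, 0.003]
contact_force: [0.0, 1.6, 0.1]
width: 0.0804
```

{"name": "carry_out", "arguments": {
  "moves": [94,-2,0,1,0,94,-4,0,2,0,94,-4,0,2,0,94,-3,-0.3,0,0,94,-1,0,0,0,94,0,0,0,0,94,0,0,0,0,94,0,0,0,0,94,0,0,0,0,94,0,0,0,0]
}}

```text
clock: 18.55
position: [0.4255, -0.1848, 0.2211]
ee_rot: [-0.0, 0.999, 0.037, -0.0]
contact_force: [-0.3, -0.3, 0.6]
width: 0.0803
```

Run:
```python
from m import *
C,b=save('wrist','w8.png'); pickle.dump(C,open('w8.pkl','wb')); s=manip.get_state(); print(s['clock'],s['position'],s['ee_rot'],s['width'],s['contact_force'])
cv2.imwrite('pics/v8.png',cv2.resize(b[:300,80:480,::-1],(800,600),interpolation=cv2.INTER_CUBIC))
```

```text
18.6 [ 0.42531763 -0.1848212   0.22113119] [-1.85360043e-04  9.99328418e-01  3.66415017e-02 -2.81335974e-04] 0.08006526262186212 [ 0.0412885  -0.31337045 -0.94289452]
```

View pics/v8.png

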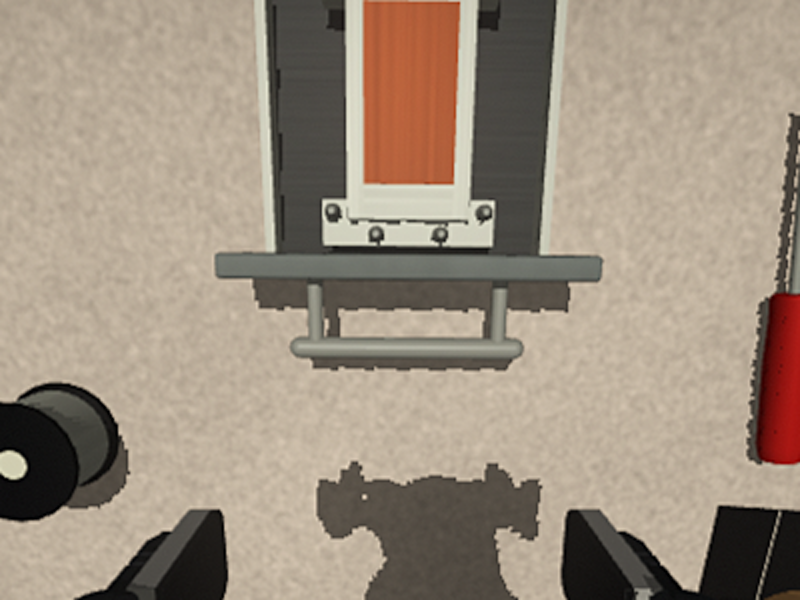

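The plate lies square between the pins, in v8 at (410,100) with the near pins at (333,212), (376,234), (440,234) and (485,212). The handle is centred at about (407,348) and the path is free. Next I compute how far to push.

Run:
```python
from m import *
C=pickle.load(open('w8.pkl','rb')); f=lambda p:np.array(p)/2+[80,0]
yaw=.068; ux=np.array([np.cos(yaw),np.sin(yaw)]);uy=np.array([-ux[1],ux[0]]); S=np.array([.5633,-.1823])
fr=lambda P:np.array([(P[:2]-S)@ux,(P[:2]-S)@uy]).round(4)
for n,p,z in (('hL',(292,348),.05),('hR',(523,348),.05),('panelTopOutL',(217,277),.068),('panelTopOutR',(601,279),.068)):
    P=atz(C,f(p),z); print(n,P.round(4),fr(P))
k=.55;C5=pickle.load(open('w5.pkl','rb'));C6=pickle.load(open('w6.pkl','rb'))
for C,p in ((C5,np.array((40,48))*k+[283,32]),(C5,np.array((380,44))*k+[283,32]),(C6,np.array((10,38))*k+[78,17]),(C6,np.array((385,38))*k+[78,17])): P=atz(C,p,.075);print('front',P.round(4),fr(P))
```

```text
hL [ 0.4401 -0.131   0.05  ] [-0.1194  0.0596]
hR [ 0.4489 -0.2501  0.05  ] [-0.1187 -0.0599]
panelTopOutL [ 0.4744 -0.0975  0.068 ] [-0.083   0.0907]
panelTopOutR [ 0.4868 -0.2786  0.068 ] [-0.0829 -0.0909]
front [ 0.6609 -0.0798  0.075 ] [0.1043 0.0956]
front [ 0.6741 -0.2285  0.075 ] [ 0.1074 -0.0536]
front [ 0.6637 -0.1048  0.075 ] [0.1054 0.0705]
front [ 0.6748 -0.2671  0.075 ] [ 0.1055 -0.0922]
```

The travel left is about 0.175 m. The handle's middle is at (0.4445, −0.190). I shut the fingers and go down behind the handle.

{"name": "carry_out", "arguments": {
  "moves": [0,-0.7,-0.2,0,0,0,-0.7,-0.2,-1,0,0,-0.7,-0.3,-2.5,0,0,-0.6,-0.2,-2.5,0,0,0,0,-2.5,0,0,0,0,-2.5,0,0,0,0,-2.5,0,0,0,0,-2.5,0,0,0,0,-2,0,0,0,0,-0.9,0]
}}

```text
clock: 19.6
position: [0.3957, -0.193, 0.0306]
ee_rot: [-0.001, 0.999, 0.036, -0.002]
contact_force: [0.4, 0.4, -0.8]
width: 0.0004
```

{"name": "carry_out", "arguments": {
  "moves": [0,0,0,0,0,0,0.4,0.03,0,0,0,0.4,0.03,0,0,0,0.3,0.02,0,0,0,0.3,0.02,0,0,0,0.3,0.02,0,0,0,0.3,0.02,0,0,0,0.3,0.02,0,0,0,0.3,0.02,0,0,0,0.3,0.02,0,0]
}}

```text
clock: 20.6
position: [0.4271, -0.1918, 0.0325]
ee_rot: [0.0, 0.999, 0.036, -0.0]
contact_force: [-0.1, -0.1, 0.6]
width: -0.0
```

{"name": "carry_out", "arguments": {
  "moves": [0,0.15,0.01,0,0,0,0.15,0.01,0,0,0,0.15,0.01,0,0,0,0.2,0.01,0,0,0,0.25,0.02,0,0,0,0.3,0.02,0,0,0,0.35,0.02,0,0,0,0.4,0.03,0,0,0,0.4,0.03,0,0,0,0.4,0.03,0,0]
}}

```text
clock: 21.6
position: [0.4547, -0.19, 0.0325]
ee_rot: [0.0, 0.999, 0.036, 0.0]
contact_force: [-1.7, -1.9, -1.0]
width: 0.0001
```

{"name": "carry_out", "arguments": {
  "moves": [0,0.4,0.03,0,0,0,0.4,0.03,0,0,0,0.4,0.03,0,0,0,0.4,0.03,0,0,0,0.4,0.03,0,0,0,0.4,0.03,0,0,0,0.4,0.03,0,0,0,0.4,0.03,0,0,0,0.4,0.03,0,0,0,0.4,0.03,0,0]
}}

```text
clock: 22.6
position: [0.4946, -0.1869, 0.0325]
ee_rot: [0.0, 0.999, 0.036, -0.0]
contact_force: [-1.9, -2.4, 0.7]
width: -0.0002
```

{"name": "carry_out", "arguments": {
  "moves": [0,0.4,0.03,0,0,0,0.4,0.03,0,0,0,0.4,0.03,0,0,0,0.4,0.03,0,0,0,0.4,0.03,0,0,0,0.4,0.03,0,0,0,0.4,0.03,0,0,0,0.4,0.03,0,0,0,0.4,0.03,0,0,0,0.4,0.03,0,0]
}}

```text
clock: 23.6
position: [0.5346, -0.1839, 0.0325]
ee_rot: [0.0, 0.999, 0.036, 0.0]
contact_force: [-1.5, -2.6, 0.3]
width: -0.0001
```

{"name": "carry_out", "arguments": {
  "moves": [0,0.4,0.03,0,0,0,0.4,0.03,0,0,0,0.4,0.03,0,0,0,0.4,0.03,0,0,0,0.4,0.03,0,0,0,0.4,0.03,0,0,0,0.4,0.03,0,0,0,0.4,0.03,0,0,0,0.4,0.03,0,0,0,0.4,0.03,0,0]
}}

```text
clock: 24.6
position: [0.5746, -0.1809, 0.0325]
ee_rot: [0.0, 0.999, 0.036, -0.0]
contact_force: [-2.2, -1.3, 0.8]
width: 0.0002
```

{"name": "carry_out", "arguments": {
  "moves": [0,0.3,0.02,0,0,0,0.2,0.01,0,0,0,0.2,0.02,0,0,0,0.2,0.01,0,0,0,0.2,0.02,0,0,0,0.2,0.01,0,0,0,0.15,0.01,0,0,0,0.1,0.01,0,0,0,0.1,0.01,0,0,0,0.1,0.01,0,0]
}}

```text
clock: 25.6
position: [0.5919, -0.1797, 0.0326]
ee_rot: [0.0, 0.999, 0.036, 0.0]
contact_force: [-1.2, -2.2, -0.5]
width: 0.0
```

{"name": "carry_out", "arguments": {
  "moves": [0,0.1,0.01,0,0,0,0.1,0.01,0,0,0,0.1,0.01,0,0,0,0.1,0,0,0,0,0.1,0.01,0,0,0,0.1,0.01,0,0,0,0.1,0,0,0,0,0.1,0.01,0,0,0,0,0,0,0,0,0,0,0,0]
}}

```text
clock: 26.6
position: [0.6001, -0.1789, 0.0325]
ee_rot: [-0.0, 0.999, 0.036, 0.0]
contact_force: [-0.1, -0.2, -0.9]
width: 0.0
```

{"name": "carry_out", "arguments": {
  "moves": [0,0.1,0.01,0,0,0,0.1,0.01,0,0,0,0.1,0,0,0,0,0.1,0.01,0,0,0,0.1,0.01,0,0,0,0,0,0,0,0,0,0,0,0,0,0,0,0,0,0,0,0,0,0,0,0,0,0,0]
}}

```text
clock: 27.6
position: [0.6051, -0.1786, 0.0326]
ee_rot: [0.0, 0.999, 0.036, 0.0]
contact_force: [0.1, -0.4, 0.1]
width: 0.0001
```

{"name": "carry_out", "arguments": {
  "moves": [0,0.1,0.01,0,0,0,0.1,0.01,0,0,0,0.1,0,0,0,0,0.1,0.01,0,0,0,0.05,0,0,0,0,0.05,0,0,0,0,0.05,0,0,0,0,0.05,0,0,0,0,0.05,0,0,0,0,0.05,0,0,0]
}}

```text
clock: 28.6
position: [0.6063, -0.1785, 0.0325]
ee_rot: [-0.0, 0.999, 0.037, -0.006]
contact_force: [-13.5, -3.0, 9.2]
width: 0.0002
```

The drawer hit its stop at TCP x≈0.606 with 13.5 N. I back off and check from above.

{"name": "carry_out", "arguments": {
  "moves": [0,-0.2,-0.01,0,0,0,-0.4,-0.03,0,0,0,-0.8,-0.05,0,0,0,-2,-0.14,0,0,0,-3,-0.2,0,0,0,-3,-0.2,2,0,0,-2,0,4,0,0,-1,0,4,0,0,0,0,4,0,0,0,0,2,0]
}}

```text
clock: 29.6
position: [0.4894, -0.1854, 0.1965]
ee_rot: [0.002, 0.999, 0.036, 0.003]
contact_force: [0.3, 0.1, -1.0]
width: 0.0002
```

{"name": "carry_out", "arguments": {
  "moves": [0,0,0,2,0,0,0,0,0,0,0,0,0,0,0,0,0,0,0,0,0,0,0,0,0,0,0,0,0,0,0,0,0,0,0,0,0,0,0,0,0,0,0,0,0,0,0,0,0,0]
}}

```text
clock: 30.6
position: [0.4878, -0.1847, 0.2125]
ee_rot: [0.0, 0.999, 0.036, 0.0]
contact_force: [-0.9, 0.1, 1.2]
width: -0.0002
```

Run:
```python
from h import *
C,a=save('wrist','w9.png'); D,b=save('side','s9.png'); s=manip.get_state(); print(s['clock'],s['position'],s['contact_force'])
cv2.imwrite('pics/v9.png',np.hstack([cv2.resize(a[:300,100:460],(480,400)),cv2.resize(b[120:300,170:314],(320,400),interpolation=cv2.INTER_CUBIC)])[:,:,::-1])
```

```text
30.7 [ 0.48783991 -0.18466748  0.21257229] [ 1.13905189  0.33436834 -0.35115464]
```

View pics/v9.png

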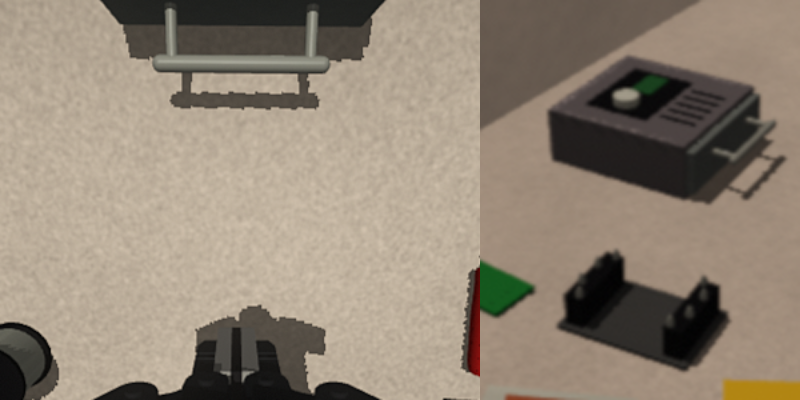

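The drawer panel is flush against the unit with the handle close to it, as the side view shows at (735,110). The stand is empty, and the robot is clear of everything. I hand in.

```bash
python3 -c "
from rig import manip; print(manip.sign_off())"
```

```text
the job is handed in; nothing more can be done
None
```

The plate is on the drawer's rests between the pins, the drawer is fully shut, and I handed the job in at about 31 s of the 64 s allowed.

- **Plate:** I gripped it at the middle of its long edges. It touched down on the drawer rests with about 5 N, and I let go slowly. A picture taken after release showed it square between the visible pins.
- **Drawer:** I eased it in by its handle at about 4 cm/s, slowing to 0.5–1 cm/s at the end. At its stop the push rose to about 13.5 N, against roughly 2–3 N while sliding.
- **Last checks:** The final pictures show the panel flush with the unit, the stand empty and the arm clear. The arm went near the can, spool and screwdriver only at a safe distance. I did not re-measure where they stand.
- **Measurements that disagreed:**
  - My first height estimates read about 1 cm low: the pin tips from all the views, and the coating when the top camera was used. The later bar and coating readings agreed with the text to within 1 mm.
  - Just above the drawer, a wrist-camera check showed the plate about 3 mm off sideways. I corrected that before lowering it.

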